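# Wedge the burr housing open

### The arm

A 6-joint arm with a two-finger parallel gripper is mounted at the origin on the work surface. World frame = base frame: x ahead of the robot, y to its left, z up, the work surface at z = 0. Lengths are in mm, angles in rad, forces in N, time in s.
With the tool pointing down it reaches from about 325 to 875 mm from the base axis. Payload 4.4 kg.
Tool frame: the origin (TCP) lies midway between the tips of the shut fingers; the grasp point (between the pads) lies 19 mm behind it (bot.grip_depth is the distance from the TCP to the grasp point, in mm); z points along the fingers, y is the line along which they close (so a half turn about z gives the same grasp; the last joint's range is limited). The gripper opens to 85 mm and grips with 20 to 120 N. Pads are 22 mm wide; open, the fingers measure 114 mm over their backs; the gripper's body (76 mm by 85 mm) begins 54 mm behind the grasp point. The pads swing forward as they close: fully open they stand 13 mm farther back than shut.
Start: joints at [1.177, 0.207, 1.542, -0, 1.393, -0.15], TCP at [138.81, 557.996, 231.282] pointing down, gripper open.
Joint ranges: [-2.73, 2.73], [-0.86, 2.22], [0.23, 2.46], [-1.11, 4.25], [0.08, 2.63], [-2.82, 2.82]. Speed limits (rad/s): [2.79, 2.79, 3.14, 3.14, 3.14, 3.14].

### API

Orientations are given as a unit quaternion [w, x, y, z].
In Python, from rig import monitor, viewer, bot gives the robot as it stands.
- The arm moves only by the tool carry_out, never from a script. Its argument "deltas" is a list of rows, each an object of numbers: "dx", "dy", "dz": the shift along the tool's x, y, z scaled (see below); "wx", "wy", "wz": the turn, a rotation vector about the tool's x, y, z scaled (see below); "grip": the opening, from -1 (shut) to 1 (fully open). In form: [{"dx": .., "dy": .., "dz": .., "wx": .., "wy": .., "wz": .., "grip": ..}, ...]. A call has 1 to 5 rows; each row is the pose to reach, as a shift and turn from the pose commanded when the call began, along the tool's axes at that moment; what a row does not reach only later rows make up. The controller multiplies each number of a shift by 120 mm and each number of a turn by 90 degrees. A row lasts 1/8 s, in which the tool goes at most 62.5 mm and 10.7 degrees, less where a joint would pass 70% of its speed; a pose out of reach is approached as far as the arm can. A call with a number of a shift or a turn outside -1 to 1 is refused whole. A call with a gripper value outside its range is refused whole. The fingers move at their own pace and stop on an object; "squeeze" is the grip in N (left out, the last holds). Time passes only in rows, so rows that repeat a pose let the fingers close. It gives the time, the measured TCP pose, the force, the opening and the grip force at its end, in the units of the state.
- monitor.read_state(): the state, without advancing time (a new reading comes with each control period).
- viewer.grab_frame(name): name is "side" or "top"; returns a dict with "image" (480x640x3 uint8, blue, green, red), "intrinsics" (3x3 intrinsics, pixels), "dist" ([k1, k2, p1, p2, k3] as OpenCV has them; the pictures are not rectified), "R" (3x3) and "t" (3): a world point X has camera coordinates R X + t. Camera axes: x right, y down, z forward; pixel columns grow to the right and rows downward; lengths in mm; the calibration is good to about 2 mm. A picture is of the moment at which its call begins. There is no depth.
- bot.close_job(): hands the job in; it is judged then, once.
The state is a dict: "clock": time; "q": joint angles; "qd": joint speeds; "joint_torque": joint torques, N m; "tool_pos": TCP position; "eef_rot": TCP orientation; "wrist_force": force on the tool from outside, world axes, zero at the start; "ft_torque": the same for the moment, N m; "gripper_width": finger opening in mm; "gripper_force": force on a finger pad.
Only numpy, scipy, OpenCV 4.12 (cv2) and the standard library are available. Lean on these libraries where they do the work, as an engineer would, in place of code of your own. Each camera call takes 0.05 s, during which the arm holds its last target. There are 200 camera calls.

### The job

Open the spice grinder for cleaning: swing its cam lever outward all the way to its open stop, then slide the small wooden wedge, thin end first and flat on the shelf, into the slot at the front of the grinder's base until the burr housing just lifts off the base, by about 6 mm at its front edge. The program finishes while holding: keep the wedge gripped where it is, so that the wedge alone holds the housing up, and leave everything else where it stands.

Things in the scene. Friction and masses are not known exactly. Their poses are not given: they have to be found in the camera images.
- grinder: Base of the white ceramic grinder, a slab 16 mm high fixed to the shelf. Origin on the shelf under the middle of the round housing; +x from its front to its back (hinge), +y to the side without the lever. Slab: x -75 to +75 mm, y -110 to +75 mm. Its slot, open at the front and down to the shelf: x -75 to +5 mm, y -32 to +32 mm
- burr_housing: Upper part of the grinder, 0.5 to 1 kg: a foot plate 150 x 130 x 10 mm that lies on the base and roofs the slot, and on it a round white body with flared hopper (96 mm across, top 130 mm above the shelf) and crank. Hinged at the back; origin on the hinge, x +68, y 0, z +16 mm in the grinder's frame, same axes when shut. Its front edge rises to open, and falls shut by weight
- housing_lip (a point): Middle of the lower front edge of the housing's foot plate, above the mouth of the slot: x -75, y 0, z +16 mm in the grinder's frame when shut. Its rise over 16 mm is the lift
- cam_lever (a joint): Lever angle, rad: 0 = clamped, pin pointing forward (grinder's -x); grows swinging outward (anticlockwise from above); 1.57 = open stop, pin pointing to the grinder's -y. Starts at 0 to 0.2. Vertical axis, friction about 0.12 N m, stays where left. Its nose, a finger at right angles to the arm, overhangs the foot plate and blocks the housing until about 1.2
- lever_pivot (a point): On the lever's vertical axis, at the underside of the lever: x -30, y -85, z +27 mm in the grinder's frame
- lever_pin (a point): Top of the lever's upright wooden grip pin, 75 mm from the pivot axis, 85 mm above the shelf. The pin is a vertical round bar 18 mm in diameter, free from 42 mm (top of the flat steel arm it stands on, 12 mm wide) to 85 mm above the shelf
- wedge: Loose pale wooden wedge, 90 g. Origin under the middle of the upright push block at its thick end: 34 mm long (x), 30 mm wide (y), 46 mm high, the place to grip (across y). From the block's front (x +17) the slope, 36 mm wide, falls from 34 mm high to 2 mm at the nose (x +97): 0.4 mm per mm. +x points to the nose, z up
- wedge_nose (a point): Middle of the wedge's nose, on its underside: x +97 mm in the wedge's frame
- jar: bystander: squat jar of dark smoked glass with a cork lid, 72 mm across, 113 mm tall; origin at the centre of its underside. Leave it alone
- measuring_cup: bystander: small hammered-copper measuring cup, 68 mm across the rim, 55 mm tall, flat handle 60 mm long to its +x; origin at the centre of its underside. Leave it alone
- mortar: bystander: rounded open mortar of pale grey stone, 120 mm across, 75 mm tall; origin at the centre of its underside. Leave it alone
- pestle: bystander: pale grey stone pestle standing upright on its broad end, 40 mm across, 130 mm tall; origin at the centre of its underside. Leave it alone
- pepper_mill: bystander: dark turned-wood pepper mill, 54 mm across, 158 mm tall; origin at the centre of its underside. Leave it alone
- salt_cellar: bystander: round terracotta salt cellar with a wooden lid and knob, 72 mm across, 66 mm tall; origin at the centre of its underside. Leave it alone
- wood_block: bystander: plain rectangular block of the same pale wood as the wedge, 100 x 40 x 34 mm, no slope and no raised end; lies beside the wedge (either may be the one nearer the grinder); origin at the centre of its underside. Leave it alone
Things that resemble listed ones, but are neither listed nor needed, are in the scene too. What is shaped like the wedge but purple or red is not meant.

How it is judged:
By the outcome, as a careful person would: the job done as asked, in the order asked, and still so for the second after the job is handed in, while the arm keeps its last pose, push and grip.
It also fails if it takes over 51 s, if anything falls off the work surface, if the arm or the gripper's body presses on something with over 40 N, if the wrist force passes 120 N, or if a joint passes its speed limit or range.

## Working session

There is one attempt and no reset: what is moved stays moved. The work goes in short steps, Python scripts to look and compute and a tool call to move; the robot and the scene stay as the last step left them, time stands still between calls to the robot, and variables do not carry over. Pictures are saved under pics/ and viewed, at most 10 in all, crops included, and the job is handed in when it is done.

Besides the shell and the picture viewer there is one more tool, called after "Emit:" by a JSON object that holds its "name" and its "arguments", one argument or row to a line. carry_out: Moves the arm, as the interface text tells. Its arguments: {"type":"object","properties":{"deltas":{"type":"array","items":{"type":"object","properties":{"dx":{"type":"number","minimum":-1,"maximum":1},"dy":{"type":"number","minimum":-1,"maximum":1},"dz":{"type":"number","minimum":-1,"maximum":1},"wx":{"type":"number","minimum":-1,"maximum":1},"wy":{"type":"number","minimum":-1,"maximum":1},"wz":{"type":"number","minimum":-1,"maximum":1},"grip":{"type":"number"}}}},"squeeze":{"type":"number"}},"required":["deltas"]}

```bash
mkdir -p pics; ls
python3 - <<'E'
from rig import monitor, viewer, bot
import cv2,pickle
s=monitor.read_state(); print({k:s[k] for k in('clock','tool_pos','eef_rot','gripper_width')})
for n in('side','top'):
    f=viewer.grab_frame(n); cv2.imwrite(f'pics/{n}0.png',f['image']); pickle.dump(f,open(n+'.pkl','wb'))
    print(n,f['intrinsics'],f['R'],f['t'],f['dist'])
E
```

```text
pics
{'clock': 0.0, 'tool_pos': array([138.47237881, 557.26911101, 230.08903486]), 'eef_rot': array([-3.35857006e-04,  1.21577652e-01,  9.92581225e-01, -1.12846370e-03]), 'gripper_width': 85.31055904258159}
side [[495.30362548   0.         327.20774128]
 [  0.         495.30362548 232.52858092]
 [  0.           0.           1.        ]] [[-0.97602589 -0.21693019  0.01774152]
 [-0.16904854  0.70419624 -0.68958701]
 [ 0.13709873 -0.67605395 -0.72398549]] [ 524.65403911  109.39016128 1152.78055515] [0.03906302 0.         0.         0.         0.        ]
top [[535.74354698   0.         326.88927222]
 [  0.         535.74354698 233.56670746]
 [  0.           0.           1.        ]] [[-0.01530929 -0.9998796   0.00253083]
 [-0.98584932  0.01467179 -0.16699056]
 [ 0.16693333 -0.00505152 -0.98595525]] [  69.25128072  511.35156904 1531.42991008] [-0.1303914  0.         0.         0.         0.       ]
```

View pics/side0.png

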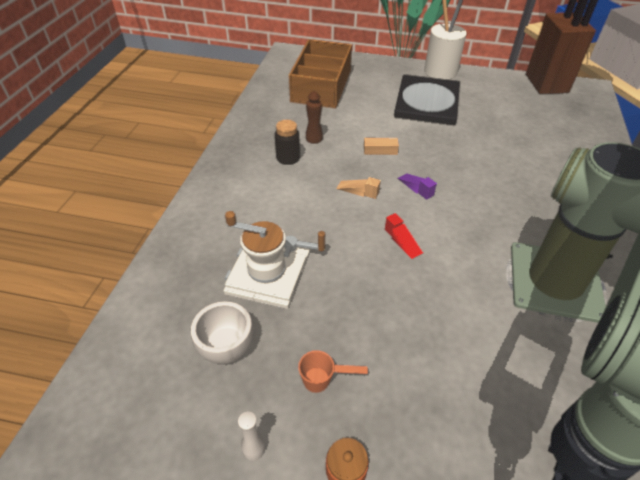

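View pics/top0.png

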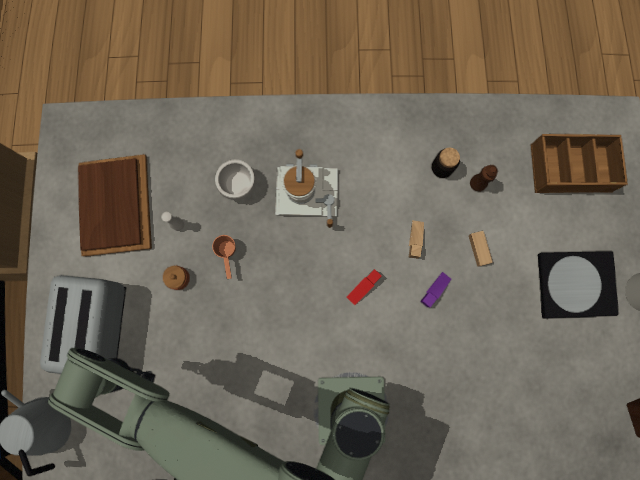

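Side view: grinder at about (265,265) with the lever pin at (322,240). Top view: grinder at (307,190), pin at (330,222). Wedge candidates in the top view:
- (417,240): pale, with a slope and a raised end. This fits.
- (482,248): pale but a plain block.
- (364,287): red, not meant.
- (436,290): purple, not meant.

I'll confirm with an enlarged crop.

Run:
```python
import cv2,numpy as np
t=cv2.imread('pics/top0.png'); s=cv2.imread('pics/side0.png')
z=lambda im,x,y,w,h,k:cv2.resize(im[y:y+h,x:x+w],None,fx=k,fy=k,interpolation=cv2.INTER_CUBIC)
a=z(t,270,145,80,90,5)      # 400x450? 
b=z(t,400,210,100,65,4)   #400x260
c=z(s,325,165,67,40,6)    #402x240
o=np.zeros((560,800,3),np.uint8)
o[:450,:400]=a; o[:260,400:800]=b; o[300:540,400:800]=c[:,:400]
cv2.imwrite('pics/c1.png',o)
```

```text
(no output)
```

View pics/c1.png

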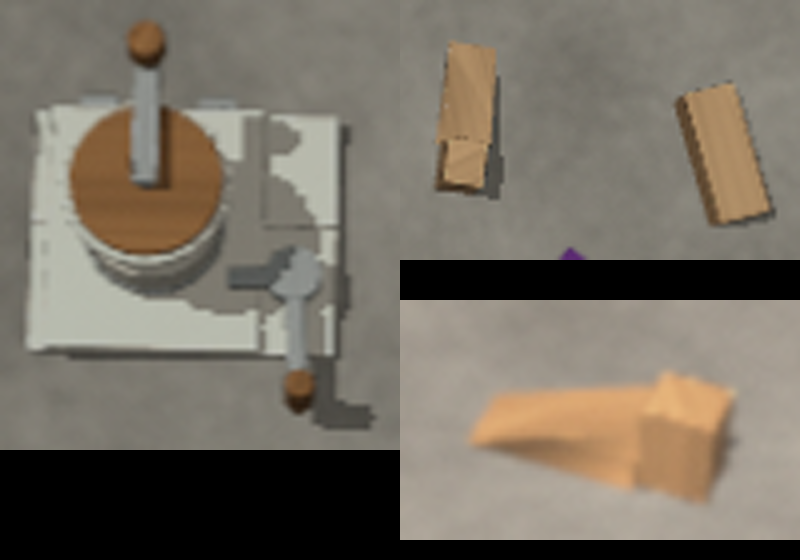

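Confirmed: the pale piece at (417,240) has the slope and the raised block, nose away from the robot, and (482,248) is plain. Next I fit the poses.

```bash
cat > h.py <<'E'
import numpy as np,cv2,pickle
from scipy.optimize import least_squares,minimize
def load(): return {n:pickle.load(open(n+'.pkl','rb')) for n in('side','top')}
def proj(f,P): return cv2.projectPoints(np.asarray(P,float).reshape(-1,3),cv2.Rodrigues(f['R'])[0],f['t'],f['intrinsics'],f['dist'])[0][:,0]
def tf(p,P):
    c,s=np.cos(p[2]),np.sin(p[2]); P=np.asarray(P,float).reshape(-1,3)
    return np.c_[p[0]+c*P[:,0]-s*P[:,1],p[1]+s*P[:,0]+c*P[:,1],P[:,2]]
def unproj(f,uv,z):
    r=cv2.undistortPoints(np.array([[uv]],float),f['intrinsics'],f['dist'])[0,0]
    d=f['R'].T@np.r_[r,1]; C=-f['R'].T@f['t']; return C+d*(z-C[2])/d[2]
def box(x0,x1,y0,y1,z0,z1): return np.array([[x,y,z] for x in(x0,x1) for y in(y0,y1) for z in(z0,z1)])
SL=np.array([[17,s*18,z] for s in(1,-1) for z in(0,34)]+[[97,s*18,z] for s in(1,-1) for z in(0,2)])
WEDGE=[box(-17,17,-15,15,0,46),SL]
def sil(f,parts,p,roi,k=4):
    x,y,w,h=roi; m=np.zeros((h*k,w*k),np.uint8)
    for P in parts:
        q=(proj(f,tf(p,P))-[x-.5,y-.5])*k-.5
        cv2.fillConvexPoly(m,cv2.convexHull(np.round(q*16).astype(np.int32)),255,shift=4)
    return cv2.resize(m,(w,h),interpolation=cv2.INTER_AREA)/255.
def soft(f,roi):
    x,y,w,h=roi; b=f['image'][y:y+h,x:x+w].astype(float)
    s=(b[...,2]-b[...,0])/(b[...,2]+20); return np.clip((s-.12)/.2,0,1)
def fitwedge(F,rois,p0):
    M={n:soft(F[n],rois[n]) for n in rois}
    c=lambda d:sum(((sil(F[n],WEDGE,np.array(p0)+np.array(d)*[1,1,.01],rois[n])-M[n])**2).sum() for n in rois)
    r=minimize(c,[0,0,0],method='Nelder-Mead',options=dict(initial_simplex=[[0,0,0],[6,0,0],[0,6,0],[0,0,8]]))
    return np.array(p0)+r.x*[1,1,.01],r.fun
E
python3 - <<'E'
from h import *
F=load(); t=F['top']
n=unproj(t,(418,221),2); b=unproj(t,(416.5,250.5),46); print('nose,block',n,b)
p0=[b[0],b[1],np.arctan2(*(n-b)[1::-1])]
for rois in({'top':(404,214,26,50)},{'side':(330,172,58,32)},{'top':(404,214,26,50),'side':(330,172,58,32)}): print('wedge',fitwedge(F,rois,p0))
# grinder corners
top=[((337.2,216),(-75,-110,16)),((338.2,168.2),(75,-110,16)),((321.6,214.6),(-75,-65,26)),((322.6,167.6),(75,-65,26)),((277,167),(75,75,16)),((275.4,215),(-75,75,16))]
side=[]
def res(p): return np.ravel([proj(t,tf(p,P))[0]-uv for uv,P in top])
g0=unproj(t,(307,192),16)
r=least_squares(res,[g0[0],g0[1],0]);print('grinder',r.x,r.fun.round(1))
g=r.x
pin=unproj(t,(330-.3,145+375/5),85);print('pin top',pin)
d=pin[:2]-tf(g,[-30,-85,0])[0,:2];print('lever ang',np.arctan2(d[1],d[0])-g[2]-np.pi, np.hypot(*d))
s=F['side']['image'][195:315,215:335];o=cv2.resize(s,None,fx=5,fy=5,interpolation=cv2.INTER_CUBIC)
# overlay
for B in(box(-75,75,-110,75,0,16),box(-75,75,-65,65,16,26)):
    for q in proj(F['side'],tf(g,B)): cv2.circle(o,tuple(int(v) for v in (q-[214.5,194.5])*5),3,(0,0,255),-1)
cv2.imwrite('pics/c2.png',o)
E
```

```text
nose,block [ 553.89994992 -216.33921007    2.        ] [ 457.60267393 -200.17505814   46.        ]
wedge (array([ 4.59682303e+02, -1.99141685e+02, -1.77336015e-01]), np.float64(4.266406927678782))
wedge (array([ 4.59306362e+02, -1.94557987e+02, -1.77123651e-01]), np.float64(5.0358667007986355))
wedge (array([ 4.58927522e+02, -1.97596990e+02, -1.82444677e-01]), np.float64(49.17209176803862))
grinder [ 6.48283985e+02  1.37899710e+02 -3.44020524e-02] [-0.3  0.2 -0.6 -0.1  0.3  0.6  0.3 -0.7  0.2  0.   0.  -0. ]
pin top [544.59952686  53.06428071  85.        ]
lever ang -6.235819878247517 70.78455903579747
```

View pics/c2.png

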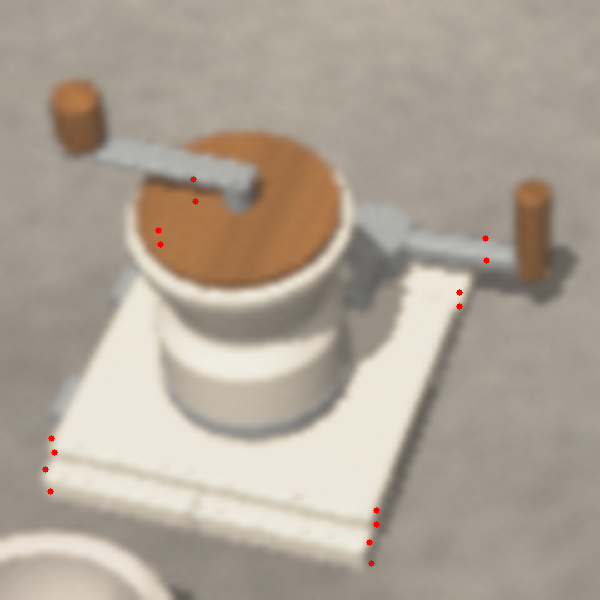

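The overlay fits to about 1 px. The wedge is at (459.5,-197) with yaw -0.177, and the grinder at about (648,138.5) with yaw -0.034. I'll go to the lever first, with the gripper shut.

Emit:
{"name": "carry_out", "arguments": {
  "deltas": [
    {"dx":-0.33,"dy":-0.26,"dz":0,"grip":-1},
    {"dx":-0.67,"dy":-0.51,"grip":-1},
    {"dx":-1,"dy":-0.77,"grip":-1}
  ]
}}

```text
schema error: expected keys dx, dy, dz, wx, wy, wz, grip
```

Emit:
{"name": "carry_out", "arguments": {
  "deltas": [
    {"dx":-0.33,"dy":-0.26,"grip":-1},
    {"dx":-0.67,"dy":-0.51,"grip":-1},
    {"dx":-1,"dy":-0.77,"grip":-1}
  ]
}}

```text
schema error: expected keys dx, dy, dz, wx, wy, wz, grip
```

Emit:
{"name": "carry_out", "arguments": {
  "deltas": [
    {"dx":-0.33,"dy":-0.26,"grip":-1},
    {"dx":-0.67,"dy":-0.51,"grip":-1},
    {"dx":-1,"dy":-0.77,"grip":-1}
  ]
}}

```text
schema error: expected keys dx, dy, dz, wx, wy, wz, grip
```

Emit:
{"name": "carry_out", "arguments": {
  "deltas": [
    {"dx":-0.3,"dy":-0.23,"wz":0.1,"grip":-1},
    {"dx":-0.6,"dy":-0.46,"wz":0.2,"grip":-1},
    {"dx":-0.85,"dy":-0.7,"wz":0.3,"grip":-1},
    {"dx":-0.85,"dy":-0.7,"wz":0.367,"grip":-1},
    {"dx":-0.85,"dy":-0.7,"wz":0.367,"grip":-1}
  ]
}}

```text
schema error: expected keys dx, dy, dz, wx, wy, wz, grip
```

All keys are required in each row.

Emit:
{"name": "carry_out", "arguments": {
  "deltas": [
    {"dx":-0.33,"dy":-0.26,"dz":0,"wx":0,"wy":0,"wz":0,"grip":-1},
    {"dx":-0.67,"dy":-0.51,"dz":0,"wx":0,"wy":0,"wz":0,"grip":-1},
    {"dx":-1,"dy":-0.77,"dz":0,"wx":0,"wy":0,"wz":0,"grip":-1}
  ]
}}

```text
clock: 0.48
tool_pos: [233.4, 437.9, 230.7]
eef_rot: [-0.0, 0.121, 0.993, -0.0]
wrist_force: [0.4, -0.1, 0.2]
gripper_width: 32.1
gripper_force: 0.0
```

Emit:
{"name": "carry_out", "arguments": {
  "deltas": [
    {"dx":-0.33,"dy":-0.26,"dz":0,"wx":0,"wy":0,"wz":0,"grip":-1},
    {"dx":-0.67,"dy":-0.51,"dz":0,"wx":0,"wy":0,"wz":0,"grip":-1},
    {"dx":-1,"dy":-0.77,"dz":0,"wx":0,"wy":0,"wz":0,"grip":-1}
  ]
}}

```text
clock: 0.85
tool_pos: [327.7, 319.2, 230.9]
eef_rot: [-0.0, 0.122, 0.993, -0.0]
wrist_force: [1.2, -0.2, -0.6]
gripper_width: 0.0
gripper_force: 0.0
```

Emit:
{"name": "carry_out", "arguments": {
  "deltas": [
    {"dx":-0.33,"dy":-0.26,"dz":0,"wx":0,"wy":0,"wz":0,"grip":-1},
    {"dx":-0.67,"dy":-0.51,"dz":0,"wx":0,"wy":0,"wz":0,"grip":-1},
    {"dx":-1,"dy":-0.77,"dz":0,"wx":0,"wy":0,"wz":0,"grip":-1}
  ]
}}

```text
clock: 1.23
tool_pos: [421.8, 200.6, 231.0]
eef_rot: [-0.0, 0.122, 0.993, -0.0]
wrist_force: [0.5, -0.2, -0.0]
gripper_width: -0.4
gripper_force: 0.0
```

Emit:
{"name": "carry_out", "arguments": {
  "deltas": [
    {"dx":-0.3,"dy":-0.23,"dz":0,"wx":0,"wy":0,"wz":0.1,"grip":-1},
    {"dx":-0.6,"dy":-0.46,"dz":0,"wx":0,"wy":0,"wz":0.2,"grip":-1},
    {"dx":-0.85,"dy":-0.7,"dz":0,"wx":0,"wy":0,"wz":0.3,"grip":-1},
    {"dx":-0.85,"dy":-0.7,"dz":0,"wx":0,"wy":0,"wz":0.367,"grip":-1},
    {"dx":-0.85,"dy":-0.7,"dz":0,"wx":0,"wy":0,"wz":0.367,"grip":-1}
  ]
}}

```text
clock: 1.85
tool_pos: [499.7, 95.5, 230.7]
eef_rot: [-0.001, 0.399, 0.917, -0.0]
wrist_force: [-0.1, 0.2, 0.2]
gripper_width: 0.3
gripper_force: 0.0
```

```bash
cat >> h.py <<'E'
from scipy.spatial.transform import Rotation as R_
def deltas(cur,q,target):
    return (R_.from_quat(np.r_[q[1:],q[0]]).inv().apply(np.atleast_2d(target)-cur)/120).round(3)
G=np.array([648,138.5,-.034])
E
python3 - <<'E'
from h import *
from rig import monitor
s=monitor.read_state(); cur=np.array([499.7,95.5,230.7]); q=s['eef_rot']
nx=-R_.from_quat(np.r_[q[1:],q[0]]).as_matrix()[:,0]; print('n',nx)
P=tf(G,[-30,-85,0])[0]
def tcp(th,off,z=53):
    a=th+np.pi+G[2]; return np.r_[P[:2]+75*np.array([np.cos(a),np.sin(a)])-off*nx[:2],z]
st=tcp(.05,32); print('start',st,deltas(cur,q,[st+[0,0,57],st]))
for th in np.arange(.05,1.75,.17): print(round(th,2),tcp(th,20).round(1),deltas(st,q,tcp(th,20))[0])
E
```

```text
n [ 0.68212404 -0.73123582 -0.00098533]
start [518.30952555  76.76852611  53.        ] [[-0.221  0.008  1.006]
 [-0.221  0.008  1.481]]
0.05 [526.5  68.   53. ] [-0.1 -0.  -0. ]
0.22 [527.8  55.3  53. ] [-0.185 -0.064 -0.   ]
0.39 [531.2  43.1  53. ] [-0.279 -0.113 -0.   ]
0.56 [536.6  31.5  53. ] [-0.38  -0.146 -0.   ]
0.73 [543.9  21.1  53. ] [-0.485 -0.16  -0.   ]
0.9 [552.9  12.1  53. ] [-0.591 -0.157 -0.   ]
1.07 [563.3   4.7  53. ] [-0.695 -0.136 -0.001]
1.24 [574.7  -0.9  53. ] [-0.794 -0.098 -0.001]
1.41 [587.   -4.4  53. ] [-0.885 -0.043 -0.001]
1.58 [599.6  -5.8  53. ] [-0.965  0.026 -0.001]
```

Emit:
{"name": "carry_out", "arguments": {
  "deltas": [
    {"dx":-0.1,"dy":0,"dz":0.4,"wx":0,"wy":0,"wz":0,"grip":-1},
    {"dx":-0.22,"dy":0,"dz":0.8,"wx":0,"wy":0,"wz":0,"grip":-1},
    {"dx":-0.22,"dy":0,"dz":1,"wx":0,"wy":0,"wz":0,"grip":-1}
  ]
}}

```text
clock: 2.22
tool_pos: [516.0, 76.7, 108.2]
eef_rot: [-0.002, 0.398, 0.918, -0.001]
wrist_force: [-0.2, 0.2, -0.2]
gripper_width: 0.2
gripper_force: 0.0
```

Emit:
{"name": "carry_out", "arguments": {
  "deltas": [
    {"dx":0,"dy":0,"dz":0.25,"wx":0,"wy":0,"wz":0,"grip":-1},
    {"dx":0,"dy":0,"dz":0.48,"wx":0,"wy":0,"wz":0,"grip":-1},
    {"dx":0,"dy":0,"dz":0.48,"wx":0,"wy":0,"wz":0,"grip":-1}
  ]
}}

```text
clock: 2.6
tool_pos: [514.9, 77.3, 51.2]
eef_rot: [-0.003, 0.398, 0.918, -0.001]
wrist_force: [0.1, 1.2, 0.1]
gripper_width: -0.0
gripper_force: 0.0
```

Emit:
{"name": "carry_out", "arguments": {
  "deltas": [
    {"dx":-0.1,"dy":0,"dz":0,"wx":0,"wy":0,"wz":0,"grip":-1},
    {"dx":-0.185,"dy":-0.064,"dz":0,"wx":0,"wy":0,"wz":0,"grip":-1},
    {"dx":-0.279,"dy":-0.113,"dz":0,"wx":0,"wy":0,"wz":0,"grip":-1},
    {"dx":-0.279,"dy":-0.113,"dz":0,"wx":0,"wy":0,"wz":0,"grip":-1}
  ]
}}

```text
clock: 3.1
tool_pos: [532.2, 41.4, 54.4]
eef_rot: [0.001, 0.4, 0.917, 0.0]
wrist_force: [-0.0, 1.0, 0.3]
gripper_width: 0.2
gripper_force: 0.1
```

Emit:
{"name": "carry_out", "arguments": {
  "deltas": [
    {"dx":-0.1,"dy":-0.033,"dz":0,"wx":0,"wy":0,"wz":0,"grip":-1},
    {"dx":-0.206,"dy":-0.047,"dz":0,"wx":0,"wy":0,"wz":0,"grip":-1},
    {"dx":-0.312,"dy":-0.044,"dz":0,"wx":0,"wy":0,"wz":0,"grip":-1},
    {"dx":-0.416,"dy":-0.023,"dz":0,"wx":0,"wy":0,"wz":0,"grip":-1},
    {"dx":-0.416,"dy":-0.023,"dz":0,"wx":0,"wy":0,"wz":0,"grip":-1}
  ]
}}

```text
clock: 3.72
tool_pos: [565.2, 3.6, 54.2]
eef_rot: [0.002, 0.399, 0.917, 0.0]
wrist_force: [1.0, -0.1, 0.3]
gripper_width: 0.0
gripper_force: 0.0
```

Emit:
{"name": "carry_out", "arguments": {
  "deltas": [
    {"dx":-0.1,"dy":0.038,"dz":0,"wx":0,"wy":0,"wz":0,"grip":-1},
    {"dx":-0.19,"dy":0.093,"dz":0,"wx":0,"wy":0,"wz":0,"grip":-1},
    {"dx":-0.19,"dy":0.093,"dz":0,"wx":0,"wy":0,"wz":0,"grip":-1}
  ]
}}

```text
clock: 4.1
tool_pos: [588.6, -4.9, 54.1]
eef_rot: [0.001, 0.399, 0.917, 0.0]
wrist_force: [0.2, -0.6, -0.7]
gripper_width: -0.1
gripper_force: 0.0
```

Run:
```python
from rig import viewer
import cv2,numpy as np
o=np.zeros((600,800,3),np.uint8)
a=viewer.grab_frame('side')['image'][195:295,220:350];b=viewer.grab_frame('top')['image'][150:240,270:350]
o[:300,:390]=cv2.resize(a,None,fx=3,fy=3,interpolation=cv2.INTER_CUBIC)
o[:450,400:]=cv2.resize(b,None,fx=5,fy=5,interpolation=cv2.INTER_CUBIC)
cv2.imwrite('pics/l1.png',o)
```

```text
(no output)
```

View pics/l1.png

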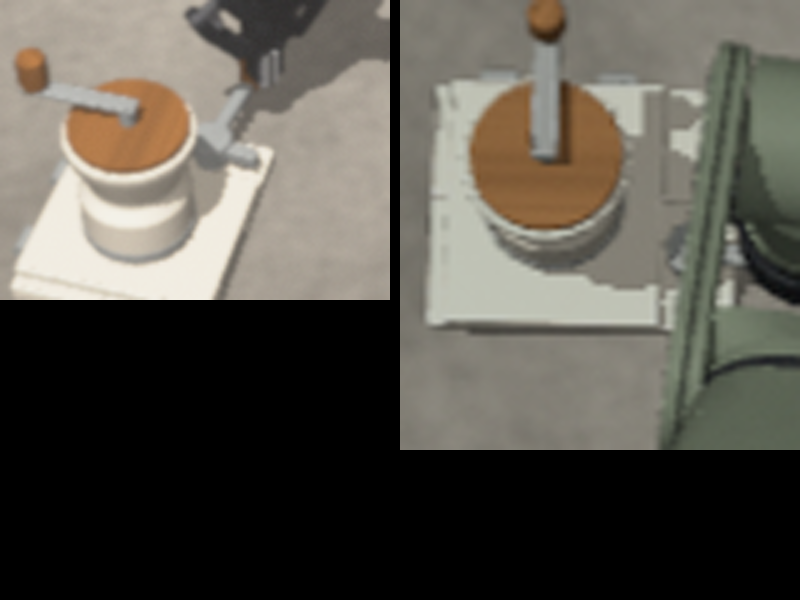

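The side crop shows the lever swung most of the way, with the pin at (245,70) still against the fingers. I'll push on until the stop resists.

Emit:
{"name": "carry_out", "arguments": {
  "deltas": [
    {"dx":-0.04,"dy":0.035,"dz":0,"wx":0,"wy":0,"wz":0,"grip":-1},
    {"dx":-0.08,"dy":0.069,"dz":0,"wx":0,"wy":0,"wz":0,"grip":-1},
    {"dx":-0.08,"dy":0.069,"dz":0,"wx":0,"wy":0,"wz":0,"grip":-1}
  ]
}}

```text
clock: 4.58
tool_pos: [599.4, -5.8, 53.5]
eef_rot: [-0.0, 0.399, 0.917, 0.0]
wrist_force: [-1.3, 1.2, -0.3]
gripper_width: -0.1
gripper_force: 0.5
```

Emit:
{"name": "carry_out", "arguments": {
  "deltas": [
    {"dx":-0.015,"dy":0.015,"dz":0,"wx":0,"wy":0,"wz":0,"grip":-1},
    {"dx":-0.015,"dy":0.015,"dz":0,"wx":0,"wy":0,"wz":0,"grip":-1}
  ]
}}

```text
clock: 4.82
tool_pos: [600.0, -5.4, 53.2]
eef_rot: [-0.002, 0.399, 0.917, -0.0]
wrist_force: [-4.9, 1.4, 2.4]
gripper_width: 0.2
gripper_force: 2.4
```

Emit:
{"name": "carry_out", "arguments": {
  "deltas": [
    {"dx":-0.015,"dy":0.015,"dz":0,"wx":0,"wy":0,"wz":0,"grip":-1},
    {"dx":-0.015,"dy":0.015,"dz":0,"wx":0,"wy":0,"wz":0,"grip":-1}
  ]
}}

```text
clock: 5.08
tool_pos: [600.6, -4.9, 52.7]
eef_rot: [-0.004, 0.399, 0.917, -0.001]
wrist_force: [-8.4, 2.4, 5.0]
gripper_width: -0.0
gripper_force: 4.1
```

The stop is reached: force climbs to about 9 N and the motion stalls. I'll back off, rise and look.

Emit:
{"name": "carry_out", "arguments": {
  "deltas": [
    {"dx":0.15,"dy":-0.15,"dz":0,"wx":0,"wy":0,"wz":0,"grip":-1},
    {"dx":0.25,"dy":-0.25,"dz":-0.3,"wx":0,"wy":0,"wz":0,"grip":-1},
    {"dx":0.3,"dy":-0.5,"dz":-0.8,"wx":0,"wy":0,"wz":0,"grip":1},
    {"dx":0.3,"dy":-0.9,"dz":-0.8,"wx":0,"wy":0,"wz":-0.11,"grip":1},
    {"dx":0.3,"dy":-1,"dz":-0.8,"wx":0,"wy":0,"wz":-0.22,"grip":1}
  ]
}}

```text
clock: 5.7
tool_pos: [492.0, -63.3, 151.6]
eef_rot: [0.002, 0.233, 0.972, -0.0]
wrist_force: [-0.2, 0.1, -0.1]
gripper_width: 54.5
gripper_force: 0.0
```

Run:
```python
from h import *
from rig import viewer,monitor
o=np.zeros((600,800,3),np.uint8)
F={n:viewer.grab_frame(n) for n in('side','top')}
a=F['side']['image'][195:295,220:350];b=F['top']['image'][150:240,270:350]
o[:300,:390]=cv2.resize(a,None,fx=3,fy=3,interpolation=cv2.INTER_CUBIC)
o[:450,400:]=cv2.resize(b,None,fx=5,fy=5,interpolation=cv2.INTER_CUBIC)
cv2.imwrite('pics/l2.png',o)
s=monitor.read_state();cur=s['tool_pos'];q=s['eef_rot'];print(cur,q)
Rm=R_.from_quat(np.r_[q[1:],q[0]]).as_matrix(); a=np.arctan2(-Rm[1,0],-Rm[0,0]); print('wz',-(-.177-a)/(np.pi/2))
t=tf([459.5,-197,-.177],[-2,0,60])[0];print(t,deltas(cur,q,t))
```

```text
[492.08124739 -62.74950403 150.62026717] [ 1.41728885e-03  2.36205150e-01  9.71702147e-01 -2.34916525e-04]
wz -0.19093376715333682
[ 457.53124729 -196.64784552   60.        ] [[-0.254 -1.124  0.756]]
```

View pics/l2.png

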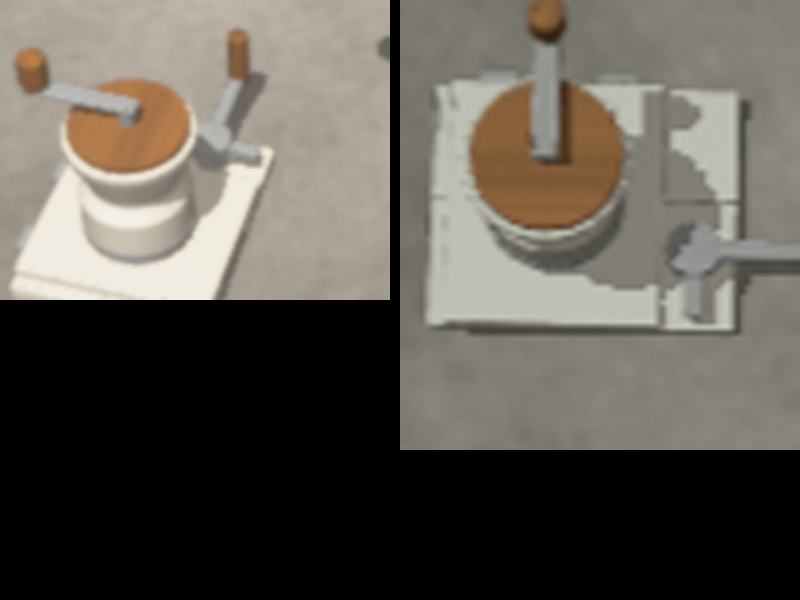

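The lever lies at its open stop, pointing to -y (top crop, (760,250)), and its nose is clear of the foot plate. Now the wedge.

Emit:
{"name": "carry_out", "arguments": {
  "deltas": [
    {"dx":-0.08,"dy":-0.4,"dz":0,"wx":0,"wy":0,"wz":-0.1,"grip":1},
    {"dx":-0.16,"dy":-0.8,"dz":0,"wx":0,"wy":0,"wz":-0.19,"grip":1},
    {"dx":-0.25,"dy":-1,"dz":0,"wx":0,"wy":0,"wz":-0.19,"grip":1},
    {"dx":-0.25,"dy":-1,"dz":0.2,"wx":0,"wy":0,"wz":-0.19,"grip":1},
    {"dx":-0.25,"dy":-1,"dz":0.2,"wx":0,"wy":0,"wz":-0.19,"grip":1}
  ]
}}

```text
clock: 6.42
tool_pos: [463.1, -181.4, 124.0]
eef_rot: [-0.002, 0.089, 0.996, 0.001]
wrist_force: [1.1, 0.5, 0.2]
gripper_width: 85.5
gripper_force: 0.0
```

Run:
```python
from h import *
from rig import monitor
s=monitor.read_state();cur=s['tool_pos'];q=s['eef_rot'];print(cur,q,s['gripper_width'],s['q'])
Rm=R_.from_quat(np.r_[q[1:],q[0]]).as_matrix(); a=np.arctan2(-Rm[1,0],-Rm[0,0]); print('wz',-(-.177-a)/(np.pi/2))
for z in(60,10):
    t=tf([459.5,-197,-.177],[-2,0,z])[0];print(t,deltas(cur,q,t))
```

```text
[ 463.09739621 -181.39692155  123.99180258] [-1.59866450e-03  8.93076327e-02  9.96002385e-01  9.16646886e-04] 85.46067345969121 [-5.47677879e-01  1.64508848e-01  1.83091078e+00  2.51684313e-04
  1.14985150e+00 -1.93972361e+00]
wz -0.0011785627429627993
[ 457.53124729 -196.64784552   60.        ] [[ 0.021 -0.134  0.533]]
[ 457.53124729 -196.64784552   10.        ] [[ 0.02  -0.135  0.95 ]]
```

Emit:
{"name": "carry_out", "arguments": {
  "deltas": [
    {"dx":0.02,"dy":-0.135,"dz":0.15,"wx":0,"wy":0,"wz":0,"grip":1},
    {"dx":0.02,"dy":-0.135,"dz":0.45,"wx":0,"wy":0,"wz":0,"grip":1},
    {"dx":0.02,"dy":-0.135,"dz":0.75,"wx":0,"wy":0,"wz":0,"grip":1},
    {"dx":0.02,"dy":-0.135,"dz":0.94,"wx":0,"wy":0,"wz":0,"grip":1},
    {"dx":0.02,"dy":-0.135,"dz":0.94,"wx":0,"wy":0,"wz":0,"grip":1}
  ]
}}

```text
clock: 7.05
tool_pos: [458.0, -196.3, 11.7]
eef_rot: [-0.002, 0.088, 0.996, 0.001]
wrist_force: [0.8, -0.3, -0.1]
gripper_width: 85.4
gripper_force: 0.0
```

Emit:
{"name": "carry_out", "arguments": {
  "deltas": [
    {"dx":0,"dy":0,"dz":0,"wx":0,"wy":0,"wz":0,"grip":-0.2},
    {"dx":0,"dy":0,"dz":0,"wx":0,"wy":0,"wz":0,"grip":-1},
    {"dx":0,"dy":0,"dz":0,"wx":0,"wy":0,"wz":0,"grip":-1},
    {"dx":0,"dy":0,"dz":0,"wx":0,"wy":0,"wz":0,"grip":-1},
    {"dx":0,"dy":0,"dz":0,"wx":0,"wy":0,"wz":0,"grip":-1}
  ],
  "squeeze": 50
}}

```text
clock: 7.68
tool_pos: [459.7, -198.3, 14.1]
eef_rot: [0.001, 0.088, 0.996, -0.001]
wrist_force: [-0.7, 0.5, 6.2]
gripper_width: 29.4
gripper_force: 50.5
```

The block is gripped at 29.4 mm. I'll lift it and carry it to a spot in front of the slot.

Emit:
{"name": "carry_out", "arguments": {
  "deltas": [
    {"dx":0,"dy":0,"dz":-0.15,"wx":0,"wy":0,"wz":0,"grip":-1},
    {"dx":0,"dy":0,"dz":-0.4,"wx":0,"wy":0,"wz":0,"grip":-1},
    {"dx":0.1,"dy":0.25,"dz":-0.5,"wx":0,"wy":0,"wz":0,"grip":-1},
    {"dx":0.15,"dy":0.55,"dz":-0.5,"wx":0,"wy":0,"wz":0,"grip":-1},
    {"dx":0.2,"dy":0.9,"dz":-0.5,"wx":0,"wy":0,"wz":0,"grip":-1}
  ],
  "squeeze": 70
}}

```text
clock: 8.3
tool_pos: [453.7, -86.3, 73.0]
eef_rot: [0.0, 0.089, 0.996, -0.0]
wrist_force: [-0.4, 0.9, -1.2]
gripper_width: 29.2
gripper_force: 69.1
```

Emit:
{"name": "carry_out", "arguments": {
  "deltas": [
    {"dx":0.1,"dy":0.35,"dz":0,"wx":0,"wy":0,"wz":0,"grip":-1},
    {"dx":0.15,"dy":0.65,"dz":0,"wx":0,"wy":0,"wz":-0.04,"grip":-1},
    {"dx":0.2,"dy":0.95,"dz":0,"wx":0,"wy":0,"wz":-0.091,"grip":-1},
    {"dx":0.2,"dy":0.95,"dz":0,"wx":0,"wy":0,"wz":-0.091,"grip":-1}
  ]
}}

```text
clock: 8.8
tool_pos: [449.4, 31.4, 72.5]
eef_rot: [-0.001, 0.015, 1.0, 0.0]
wrist_force: [0.2, -0.5, -0.9]
gripper_width: 29.0
gripper_force: 69.3
```

Run:
```python
from h import *
from rig import monitor
s=monitor.read_state();cur=s['tool_pos'];q=s['eef_rot'];print(cur,q,s['gripper_width'],s['wrist_force'])
Rm=R_.from_quat(np.r_[q[1:],q[0]]).as_matrix(); a=np.arctan2(-Rm[1,0],-Rm[0,0]); print('wz',-(-.034-a)/(np.pi/2))
for z in(74,30): t=tf(G,[-200,0,z])[0];print(t,deltas(cur,q,t))
```

```text
[449.38301579  31.3555049   72.52379591] [-5.92720055e-04  1.48142138e-02  9.99890064e-01  2.20377047e-04] 28.955291859849467 [ 0.17072116 -0.4951334  -0.88173557]
wz 0.002782496157042246
[448.11558886 145.29868994  74.        ] [[ 0.039  0.949 -0.012]]
[448.11558886 145.29868994  30.        ] [[0.038 0.949 0.355]]
```

Emit:
{"name": "carry_out", "arguments": {
  "deltas": [
    {"dx":0.01,"dy":0.3,"dz":0,"wx":0,"wy":0,"wz":0,"grip":-1},
    {"dx":0.03,"dy":0.6,"dz":0,"wx":0,"wy":0,"wz":0,"grip":-1},
    {"dx":0.04,"dy":0.95,"dz":0.1,"wx":0,"wy":0,"wz":0,"grip":-1},
    {"dx":0.04,"dy":0.95,"dz":0.38,"wx":0,"wy":0,"wz":0,"grip":-1},
    {"dx":0.04,"dy":0.95,"dz":0.38,"wx":0,"wy":0,"wz":0,"grip":-1}
  ]
}}

```text
clock: 9.43
tool_pos: [446.3, 142.7, 24.9]
eef_rot: [-0.004, 0.017, 1.0, -0.001]
wrist_force: [0.0, -0.4, -0.5]
gripper_width: 29.0
gripper_force: 69.4
```

Run:
```python
from h import *
from rig import monitor,viewer
s=monitor.read_state();cur=s['tool_pos'];print(cur,s['wrist_force'])
for n in('side','top'):
    f=viewer.grab_frame(n);pickle.dump(f,open(n+'.pkl','wb'))
    p=proj(f,cur)[0].astype(int)
    c=proj(f,tf(G,[-140,0,20]))[0]; print(n,c)
    x,y=int(c[0])-60,int(c[1])-50
    o=cv2.resize(f['image'][y:y+100,x:x+120],None,fx=5,fy=5,interpolation=cv2.INTER_CUBIC)
    for P in WEDGE:
        for q_ in proj(f,tf([cur[0],cur[1],G[2]],P)+[0,0,cur[2]-13]): cv2.circle(o,tuple(int(v) for v in (q_-[x-.5,y-.5])*5),2,(0,0,255),-1)
    globals()[n]=o; print(x,y)
cv2.imwrite('pics/w1.png',cv2.resize(np.vstack([side,top]),None,fx=.6,fy=.6,interpolation=cv2.INTER_AREA))
```

```text
[446.29916844 142.71777003  24.94524306] [ 0.02367901 -0.42560638 -0.51833998]
side [326.32990582 281.84616695]
266 231
top [299.46427355 236.6617836 ]
239 186
```

View pics/w1.png

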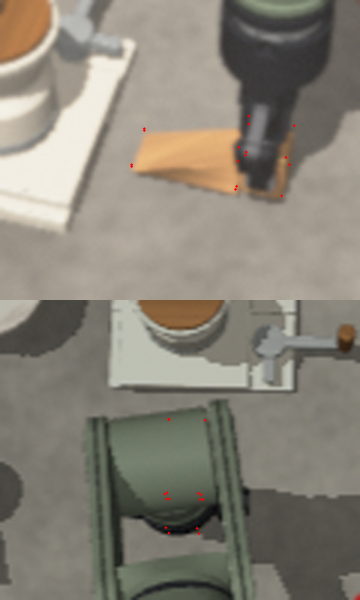

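The wedge sits in front of the slot mouth, level and aligned, with the nose at (135,172) in the crop, within about 2 px of the model. I'll lower it to the shelf.

Emit:
{"name": "carry_out", "arguments": {
  "deltas": [
    {"dx":0,"dy":0.02,"dz":0.04,"wx":0,"wy":0,"wz":0,"grip":-1},
    {"dx":0,"dy":0.02,"dz":0.065,"wx":0,"wy":0,"wz":0,"grip":-1},
    {"dx":0,"dy":0.02,"dz":0.065,"wx":0,"wy":0,"wz":0,"grip":-1}
  ]
}}

```text
clock: 9.9
tool_pos: [449.5, 145.7, 19.7]
eef_rot: [0.0, 0.017, 1.0, 0.0]
wrist_force: [-0.9, 0.4, -1.0]
gripper_width: 28.9
gripper_force: 69.4
```

Emit:
{"name": "carry_out", "arguments": {
  "deltas": [
    {"dx":0,"dy":0,"dz":0.015,"wx":0,"wy":0,"wz":0,"grip":-1},
    {"dx":0,"dy":0,"dz":0.015,"wx":0,"wy":0,"wz":0,"grip":-1}
  ]
}}

```text
clock: 10.15
tool_pos: [449.3, 145.9, 17.6]
eef_rot: [-0.0, 0.017, 1.0, -0.0]
wrist_force: [-1.1, -0.3, -1.1]
gripper_width: 28.8
gripper_force: 69.4
```

Emit:
{"name": "carry_out", "arguments": {
  "deltas": [
    {"dx":0,"dy":0,"dz":0.015,"wx":0,"wy":0,"wz":0,"grip":-1},
    {"dx":0,"dy":0,"dz":0.015,"wx":0,"wy":0,"wz":0,"grip":-1}
  ]
}}

```text
clock: 10.4
tool_pos: [449.2, 145.9, 15.7]
eef_rot: [-0.0, 0.017, 1.0, -0.0]
wrist_force: [0.8, -0.5, -1.6]
gripper_width: 29.4
gripper_force: 69.4
```

Emit:
{"name": "carry_out", "arguments": {
  "deltas": [
    {"dx":0,"dy":0,"dz":0.01,"wx":0,"wy":0,"wz":0,"grip":-1},
    {"dx":0,"dy":0,"dz":0.01,"wx":0,"wy":0,"wz":0,"grip":-1}
  ]
}}

```text
clock: 10.65
tool_pos: [449.3, 145.9, 14.6]
eef_rot: [-0.0, 0.017, 1.0, -0.0]
wrist_force: [0.1, -0.5, -0.6]
gripper_width: 29.2
gripper_force: 69.4
```

Emit:
{"name": "carry_out", "arguments": {
  "deltas": [
    {"dx":0,"dy":0,"dz":0.01,"wx":0,"wy":0,"wz":0,"grip":-1},
    {"dx":0,"dy":0,"dz":0.01,"wx":0,"wy":0,"wz":0,"grip":-1}
  ]
}}

```text
clock: 10.9
tool_pos: [449.4, 145.9, 14.2]
eef_rot: [-0.0, 0.017, 1.0, -0.0]
wrist_force: [-3.7, -0.1, 5.9]
gripper_width: 28.8
gripper_force: 70.4
```

The wedge touches the shelf (6 N, z 14.2). Now I slide it in along tool -x.

Emit:
{"name": "carry_out", "arguments": {
  "deltas": [
    {"dx":-0.08,"dy":0,"dz":-0.004,"wx":0,"wy":0,"wz":0,"grip":-1},
    {"dx":-0.18,"dy":0,"dz":-0.004,"wx":0,"wy":0,"wz":0,"grip":-1},
    {"dx":-0.28,"dy":0,"dz":-0.004,"wx":0,"wy":0,"wz":0,"grip":-1},
    {"dx":-0.35,"dy":0,"dz":-0.004,"wx":0,"wy":0,"wz":0,"grip":-1},
    {"dx":-0.35,"dy":0,"dz":-0.004,"wx":0,"wy":0,"wz":0,"grip":-1}
  ]
}}

```text
clock: 11.52
tool_pos: [493.1, 144.4, 14.2]
eef_rot: [0.001, 0.017, 1.0, 0.0]
wrist_force: [0.1, 0.2, 0.7]
gripper_width: 28.9
gripper_force: 69.7
```

Emit:
{"name": "carry_out", "arguments": {
  "deltas": [
    {"dx":-0.05,"dy":0,"dz":0,"wx":0,"wy":0,"wz":0,"grip":-1},
    {"dx":-0.05,"dy":0,"dz":0,"wx":0,"wy":0,"wz":0,"grip":-1}
  ]
}}

```text
clock: 11.78
tool_pos: [497.3, 144.4, 14.2]
eef_rot: [-0.0, 0.017, 1.0, 0.0]
wrist_force: [-4.0, 0.3, 5.3]
gripper_width: 29.3
gripper_force: 70.3
```

Run:
```python
from h import *
from rig import monitor,viewer
F={n:viewer.grab_frame(n) for n in('side','top')}
pickle.dump(F,open('before.pkl','wb'))
f=F['side'];c=proj(f,tf(G,[-75,0,16]))[0];x,y=int(c[0])-40,int(c[1])-35
cv2.imwrite('pics/w2.png',cv2.resize(f['image'][y:y+75,x:x+100],None,fx=8,fy=8,interpolation=cv2.INTER_CUBIC));print(x,y)
```

```text
258 241
```

View pics/w2.png

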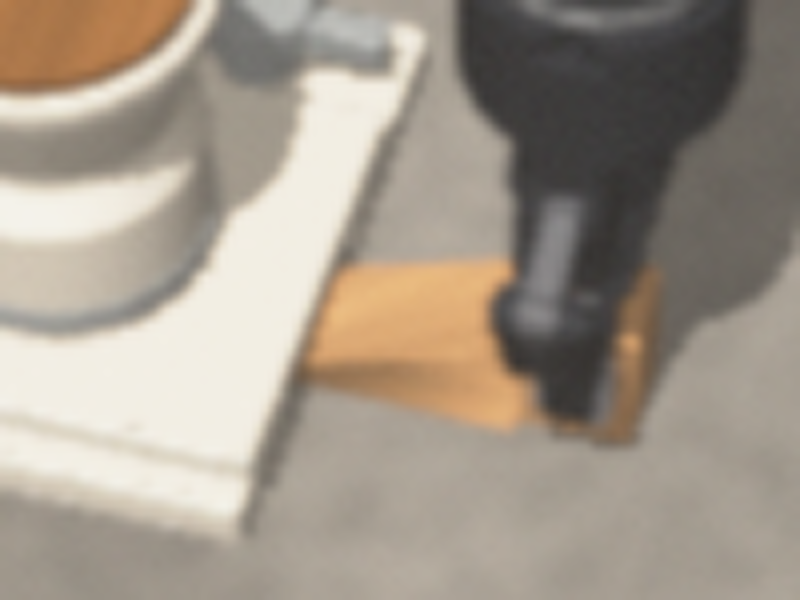

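The nose is in the slot, centred between its sides: wedge edges at (340,268) and (305,372) on the front edge. I continue in small steps, watching the force for contact with the lip.

Emit:
{"name": "carry_out", "arguments": {
  "deltas": [
    {"dx":-0.05,"dy":0,"dz":-0.004,"wx":0,"wy":0,"wz":0,"grip":-1},
    {"dx":-0.05,"dy":0,"dz":-0.004,"wx":0,"wy":0,"wz":0,"grip":-1}
  ]
}}

```text
clock: 12.12
tool_pos: [503.8, 144.0, 14.3]
eef_rot: [0.0, 0.017, 1.0, 0.0]
wrist_force: [0.1, -0.1, 0.0]
gripper_width: 29.1
gripper_force: 69.5
```

Emit:
{"name": "carry_out", "arguments": {
  "deltas": [
    {"dx":-0.025,"dy":0,"dz":0,"wx":0,"wy":0,"wz":0,"grip":-1},
    {"dx":-0.025,"dy":0,"dz":0,"wx":0,"wy":0,"wz":0,"grip":-1}
  ]
}}

```text
clock: 12.38
tool_pos: [506.3, 144.0, 14.2]
eef_rot: [-0.0, 0.017, 1.0, 0.0]
wrist_force: [-0.3, -0.1, 1.6]
gripper_width: 29.0
gripper_force: 69.7
```

Emit:
{"name": "carry_out", "arguments": {
  "deltas": [
    {"dx":-0.025,"dy":0,"dz":0,"wx":0,"wy":0,"wz":0,"grip":-1},
    {"dx":-0.025,"dy":0,"dz":0,"wx":0,"wy":0,"wz":0,"grip":-1}
  ]
}}

```text
clock: 12.62
tool_pos: [509.8, 143.8, 14.3]
eef_rot: [0.0, 0.017, 1.0, 0.0]
wrist_force: [-0.4, 0.0, -0.1]
gripper_width: 29.1
gripper_force: 69.5
```

Emit:
{"name": "carry_out", "arguments": {
  "deltas": [
    {"dx":-0.025,"dy":0,"dz":0,"wx":0,"wy":0,"wz":0,"grip":-1},
    {"dx":-0.025,"dy":0,"dz":0,"wx":0,"wy":0,"wz":0,"grip":-1}
  ]
}}

```text
clock: 12.88
tool_pos: [512.9, 143.7, 14.3]
eef_rot: [0.0, 0.017, 1.0, -0.0]
wrist_force: [0.2, -0.0, -0.9]
gripper_width: 29.1
gripper_force: 69.5
```

Emit:
{"name": "carry_out", "arguments": {
  "deltas": [
    {"dx":-0.015,"dy":0,"dz":0,"wx":0,"wy":0,"wz":0,"grip":-1},
    {"dx":-0.015,"dy":0,"dz":0,"wx":0,"wy":0,"wz":0,"grip":-1}
  ]
}}

```text
clock: 13.12
tool_pos: [513.7, 143.7, 14.3]
eef_rot: [-0.001, 0.017, 1.0, -0.0]
wrist_force: [-2.9, -0.6, 2.0]
gripper_width: 29.2
gripper_force: 69.7
```

Emit:
{"name": "carry_out", "arguments": {
  "deltas": [
    {"dx":-0.015,"dy":0,"dz":0,"wx":0,"wy":0,"wz":0,"grip":-1},
    {"dx":-0.015,"dy":0,"dz":0,"wx":0,"wy":0,"wz":0,"grip":-1}
  ]
}}

```text
clock: 13.38
tool_pos: [513.7, 143.7, 14.2]
eef_rot: [-0.002, 0.017, 1.0, -0.0]
wrist_force: [-8.3, 0.1, 7.1]
gripper_width: 29.2
gripper_force: 70.5
```

Emit:
{"name": "carry_out", "arguments": {
  "deltas": [
    {"dx":-0.015,"dy":0,"dz":0,"wx":0,"wy":0,"wz":0,"grip":-1},
    {"dx":-0.015,"dy":0,"dz":0,"wx":0,"wy":0,"wz":0,"grip":-1}
  ]
}}

```text
clock: 13.62
tool_pos: [513.8, 143.7, 14.3]
eef_rot: [-0.004, 0.016, 1.0, -0.0]
wrist_force: [-12.3, 0.4, 12.1]
gripper_width: 29.1
gripper_force: 71.2
```

Contact with the lip came at TCP x = 513.7, so the goal is about 15 mm further, x ≈ 528.5. The pushing presses the wedge down, so I ease z a little while pushing.

Emit:
{"name": "carry_out", "arguments": {
  "deltas": [
    {"dx":0,"dy":0,"dz":-0.015,"wx":0,"wy":0,"wz":0,"grip":-1},
    {"dx":-0.015,"dy":0,"dz":-0.015,"wx":0,"wy":0,"wz":0,"grip":-1},
    {"dx":-0.015,"dy":0,"dz":-0.015,"wx":0,"wy":0,"wz":0,"grip":-1}
  ]
}}

```text
clock: 14.0
tool_pos: [515.4, 143.6, 14.9]
eef_rot: [-0.004, 0.017, 1.0, -0.0]
wrist_force: [-8.9, 1.2, 3.7]
gripper_width: 29.1
gripper_force: 69.9
```

Emit:
{"name": "carry_out", "arguments": {
  "deltas": [
    {"dx":-0.015,"dy":0,"dz":-0.005,"wx":0,"wy":0,"wz":0,"grip":-1},
    {"dx":-0.015,"dy":0,"dz":-0.005,"wx":0,"wy":0,"wz":0,"grip":-1}
  ]
}}

```text
clock: 14.25
tool_pos: [517.6, 143.5, 15.1]
eef_rot: [-0.004, 0.017, 1.0, -0.0]
wrist_force: [-6.4, 0.2, -0.7]
gripper_width: 28.8
gripper_force: 69.5
```

Emit:
{"name": "carry_out", "arguments": {
  "deltas": [
    {"dx":-0.02,"dy":0,"dz":0.004,"wx":0,"wy":0,"wz":0,"grip":-1},
    {"dx":-0.03,"dy":0,"dz":0.004,"wx":0,"wy":0,"wz":0,"grip":-1},
    {"dx":-0.03,"dy":0,"dz":0.004,"wx":0,"wy":0,"wz":0,"grip":-1}
  ]
}}

```text
clock: 14.62
tool_pos: [520.9, 143.4, 14.9]
eef_rot: [-0.004, 0.017, 1.0, -0.0]
wrist_force: [-7.9, 0.2, 2.0]
gripper_width: 28.9
gripper_force: 70.1
```

Emit:
{"name": "carry_out", "arguments": {
  "deltas": [
    {"dx":-0.015,"dy":0,"dz":0,"wx":0,"wy":0,"wz":0,"grip":-1},
    {"dx":-0.025,"dy":0,"dz":0,"wx":0,"wy":0,"wz":0,"grip":-1},
    {"dx":-0.025,"dy":0,"dz":0,"wx":0,"wy":0,"wz":0,"grip":-1}
  ]
}}

```text
clock: 15.0
tool_pos: [524.1, 143.3, 14.9]
eef_rot: [-0.004, 0.017, 1.0, -0.0]
wrist_force: [-8.1, -0.4, 1.8]
gripper_width: 29.2
gripper_force: 70.0
```

Emit:
{"name": "carry_out", "arguments": {
  "deltas": [
    {"dx":-0.02,"dy":0,"dz":0,"wx":0,"wy":0,"wz":0,"grip":-1},
    {"dx":-0.03,"dy":0,"dz":0,"wx":0,"wy":0,"wz":0,"grip":-1},
    {"dx":-0.03,"dy":0,"dz":0,"wx":0,"wy":0,"wz":0,"grip":-1}
  ]
}}

```text
clock: 15.38
tool_pos: [527.9, 143.1, 14.9]
eef_rot: [-0.004, 0.017, 1.0, -0.0]
wrist_force: [-6.6, 0.5, 1.6]
gripper_width: 28.9
gripper_force: 69.9
```

Run:
```python
from h import *
from rig import monitor,viewer
B=pickle.load(open('before.pkl','rb')); F={n:viewer.grab_frame(n) for n in('side','top')}
pickle.dump(F,open('after.pkl','wb'))
def rise(Pg,L):   # grinder-frame point after housing rotation with lip lift L
    th=L/143; d=np.array(Pg)-[68,0,16]; c,s=np.cos(th),np.sin(th)
    return np.array([68+c*d[0]+s*d[2],d[1],16-s*d[0]+c*d[2]])
def flow(n,Pg,w):
    c=proj(B[n],tf(G,Pg))[0].round().astype(int); sl=np.s_[c[1]-w:c[1]+w,c[0]-w:c[0]+w]
    a,b=[cv2.cvtColor(X[n]['image'][sl],cv2.COLOR_BGR2GRAY).astype(np.float32) for X in(B,F)]
    W=np.float32([[1,0,0],[0,1,0]])
    cc,W=cv2.findTransformECC(a,b,W,cv2.MOTION_TRANSLATION,(cv2.TERM_CRITERIA_EPS|cv2.TERM_CRITERIA_COUNT,200,1e-5),None,3)
    return W[:,2],cc
for n,Pg,w in(('side',(0,0,130),16),('top',(0,0,130),14),('side',(-20,0,90),20)):
    u,cc=flow(n,Pg,w); pr={L:(proj(B[n],tf(G,rise(Pg,L)))-proj(B[n],tf(G,Pg)))[0] for L in(4,6,8)}
    e=pr[6]; print(n,Pg,u.round(2),round(cc,3),{L:v.round(2) for L,v in pr.items()},'lift~',round(6*u@e/(e@e),1))
o=[cv2.resize(X['side']['image'][225:315,215:335],None,fx=3.3,fy=3.3*2,interpolation=cv2.INTER_CUBIC) for X in(B,F)]
cv2.imwrite('pics/w3.png',np.hstack(o))
s=monitor.read_state();print(s['tool_pos'],s['wrist_force'])
```

```text
side (0, 0, 130) [-2.85 -1.53] 0.972 {4: array([-1.5 , -0.89]), 6: array([-2.26, -1.33]), 8: array([-3.02, -1.76])} lift~ 7.4
top (0, 0, 130) [-0.2  -2.37] 0.747 {4: array([ 0.  , -1.27]), 6: array([ 0.  , -1.92]), 8: array([ 0.  , -2.56])} lift~ 7.4
side (-20, 0, 90) [-1.98 -1.57] 0.975 {4: array([-0.99, -0.93]), 6: array([-1.49, -1.4 ]), 8: array([-2.01, -1.86])} lift~ 7.4
[527.93688217 143.17379434  14.89217105] [-7.65534009  1.14421415  2.77052387]
```

View pics/w3.png

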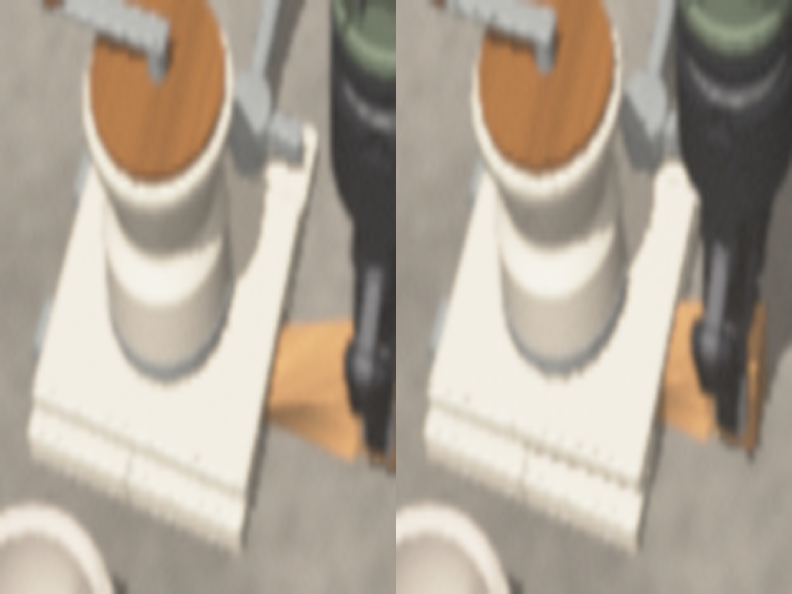

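The three flow estimates put the lift at about 7.4 mm, and the kinematics say about 6.3. The tool has also pitched about 0.5°, raising the wedge's heel by about 0.6 mm. I'll level the wedge, relax the push and draw back a touch.

Emit:
{"name": "carry_out", "arguments": {
  "deltas": [
    {"dx":0.01,"dy":0,"dz":0.003,"wx":0,"wy":-0.005,"wz":0,"grip":-1},
    {"dx":0.02,"dy":0,"dz":0.003,"wx":0,"wy":-0.005,"wz":0,"grip":-1},
    {"dx":0.02,"dy":0,"dz":0.003,"wx":0,"wy":-0.005,"wz":0,"grip":-1}
  ]
}}

```text
clock: 15.85
tool_pos: [528.2, 143.2, 15.4]
eef_rot: [0.003, 0.017, 1.0, -0.0]
wrist_force: [-2.7, -0.6, -3.3]
gripper_width: 28.9
gripper_force: 69.2
```

```bash
cat > lift.py <<'E'
from h import *
from rig import monitor,viewer
B=pickle.load(open('before.pkl','rb')); F={n:viewer.grab_frame(n) for n in('side','top')}
S=pickle.load(open('after.pkl','rb'))
def rise(Pg,L):
    th=L/143; d=np.array(Pg)-[68,0,16]; c,s=np.cos(th),np.sin(th)
    return np.array([68+c*d[0]+s*d[2],d[1],16-s*d[0]+c*d[2]])
for n,Pg,w in(('side',(0,0,130),16),('top',(0,0,130),14),('side',(-20,0,90),20),('side',(-75,65,26),7),('side',(-48,0,20),10)):
    c=proj(B[n],tf(G,Pg))[0].round().astype(int); sl=np.s_[c[1]-w:c[1]+w,c[0]-w:c[0]+w]
    a,b=[cv2.cvtColor(X[n]['image'][sl],cv2.COLOR_BGR2GRAY).astype(np.float32) for X in(B,F)]
    try: cc,W=cv2.findTransformECC(a,b,np.float32([[1,0,0],[0,1,0]]),cv2.MOTION_EUCLIDEAN,(3,300,1e-6),None,3)
    except cv2.error: print('fail',Pg);continue
    u=W@[w,w,1]-[w,w]; e=(proj(B[n],tf(G,rise(Pg,6)))-proj(B[n],tf(G,Pg)))[0]
    print(n,Pg,u.round(2),round(cc,3),e.round(2),'lift~',round(6*u@e/(e@e),1))
s=monitor.read_state();print(s['tool_pos'],s['eef_rot'].round(4),s['wrist_force'])
E
python3 lift.py
```

```text
side (0, 0, 130) [-2.94 -1.95] 0.867 [-2.26 -1.33] lift~ 8.1
top (0, 0, 130) [-0.11 -2.36] 0.844 [ 0.   -1.92] lift~ 7.4
side (-20, 0, 90) [-2.07 -2.11] 0.956 [-1.49 -1.4 ] lift~ 8.7
side (-75, 65, 26) [ 0.11 -1.92] 0.973 [-0.34 -1.71] lift~ 6.4
fail (-48, 0, 20)
[528.28183118 143.14847605  15.52951582] [ 2.900e-03  1.670e-02  9.999e-01 -2.000e-04] [-4.61095733 -0.09484241 -2.65341311]
```

Overcorrected: the heel is up about 1 mm. I'll lower it, take out part of the tilt and retreat a bit.

Emit:
{"name": "carry_out", "arguments": {
  "deltas": [
    {"dx":0.01,"dy":0,"dz":0.01,"wx":0,"wy":0.003,"wz":0,"grip":-1},
    {"dx":0.015,"dy":0,"dz":0.012,"wx":0,"wy":0.003,"wz":0,"grip":-1},
    {"dx":0.015,"dy":0,"dz":0.012,"wx":0,"wy":0.003,"wz":0,"grip":-1}
  ]
}}

```text
clock: 16.32
tool_pos: [528.1, 143.2, 14.8]
eef_rot: [0.002, 0.017, 1.0, -0.0]
wrist_force: [-0.7, 0.4, -3.7]
gripper_width: 28.9
gripper_force: 69.1
```

```bash
python3 lift.py
```

```text
side (0, 0, 130) [-2.6  -1.75] 0.879 [-2.26 -1.33] lift~ 7.2
top (0, 0, 130) [-0.18 -2.02] 0.89 [ 0.   -1.92] lift~ 6.3
side (-20, 0, 90) [-1.91 -1.9 ] 0.949 [-1.49 -1.4 ] lift~ 7.9
side (-75, 65, 26) [ 0.21 -1.8 ] 0.966 [-0.34 -1.71] lift~ 5.9
fail (-48, 0, 20)
[528.08527002 143.22947061  14.87103152] [ 0.0023  0.0167  0.9999 -0.    ] [-0.11362033 -0.44441583 -3.94870647]
```

Emit:
{"name": "carry_out", "arguments": {
  "deltas": [
    {"dx":0.01,"dy":0,"dz":0.012,"wx":0,"wy":0.003,"wz":0,"grip":-1},
    {"dx":0.01,"dy":0,"dz":0.012,"wx":0,"wy":0.003,"wz":0,"grip":-1},
    {"dx":0.01,"dy":0,"dz":0.012,"wx":0,"wy":0.003,"wz":0,"grip":-1}
  ]
}}

```text
clock: 16.8
tool_pos: [527.8, 143.3, 14.2]
eef_rot: [0.001, 0.017, 1.0, 0.0]
wrist_force: [0.5, -1.2, 3.3]
gripper_width: 29.0
gripper_force: 69.7
```

```bash
python3 lift.py
```

```text
side (0, 0, 130) [-2.08 -1.59] 0.905 [-2.26 -1.33] lift~ 5.9
top (0, 0, 130) [-0.22 -1.99] 0.867 [ 0.   -1.92] lift~ 6.2
side (-20, 0, 90) [-1.68 -1.64] 0.965 [-1.49 -1.4 ] lift~ 6.9
side (-75, 65, 26) [ 0.19 -1.75] 0.976 [-0.34 -1.71] lift~ 5.8
side (-48, 0, 20) [ 1.37 -5.38] 0.937 [-0.2  -1.38] lift~ 22.1
[527.74996667 143.33398436  14.19305794] [9.000e-04 1.660e-02 9.999e-01 1.000e-04] [ 0.88102617 -1.25013846  5.03413298]
```

The wedge is flat again (z 14.2, tilt about 2 mrad). Lift is about 6 mm by the images and about 5.7 mm by travel, with only light forces. I'll settle briefly to check it stays stable.

Emit:
{"name": "carry_out", "arguments": {
  "deltas": [
    {"dx":0,"dy":0,"dz":0,"wx":0,"wy":0,"wz":0,"grip":-1},
    {"dx":0,"dy":0,"dz":0,"wx":0,"wy":0,"wz":0,"grip":-1},
    {"dx":0,"dy":0,"dz":0,"wx":0,"wy":0,"wz":0,"grip":-1},
    {"dx":0,"dy":0,"dz":0,"wx":0,"wy":0,"wz":0,"grip":-1}
  ]
}}

```text
clock: 17.4
tool_pos: [527.7, 143.3, 14.2]
eef_rot: [0.001, 0.017, 1.0, 0.0]
wrist_force: [0.6, -2.9, 5.2]
gripper_width: 29.0
gripper_force: 70.0
```

```bash
python3 lift.py
python3 - <<'E'
from rig import viewer
import cv2
cv2.imwrite('pics/fin.png',viewer.grab_frame('side')['image'])
E
```

```text
side (0, 0, 130) [-2.09 -1.58] 0.902 [-2.26 -1.33] lift~ 6.0
top (0, 0, 130) [-0.2  -2.04] 0.921 [ 0.   -1.92] lift~ 6.4
side (-20, 0, 90) [-1.68 -1.64] 0.966 [-1.49 -1.4 ] lift~ 6.9
side (-75, 65, 26) [ 0.19 -1.77] 0.975 [-0.34 -1.71] lift~ 5.8
side (-48, 0, 20) [ 1.35 -5.72] 0.933 [-0.2  -1.38] lift~ 23.5
[527.77688917 143.33307751  14.20129348] [9.000e-04 1.670e-02 9.999e-01 1.000e-04] [ 1.02379246 -1.99559443  5.79902529]
```

View pics/fin.png

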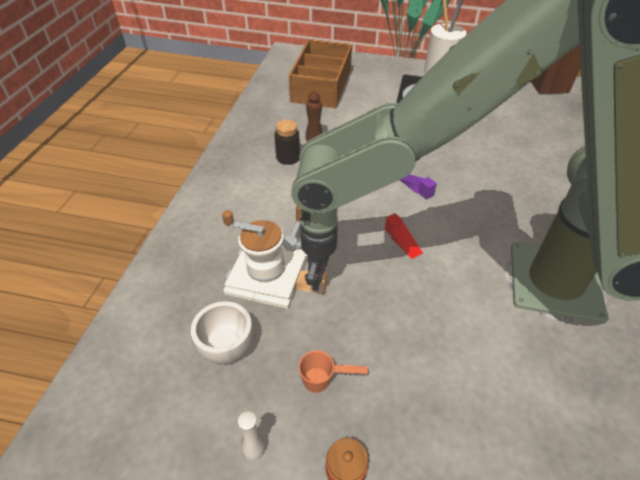

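The picture shows the lever open, the wedge gripped in the slot at (312,282), and everything else in view in its place. I'm handing in.

```bash
python3 -c "
from rig import bot
print(bot.close_job())"
```

```text
the job is handed in; nothing more can be done
None
```

The job is handed in: the lever is at its open stop, and the wedge, flat in the slot and still gripped, holds the housing up about 6 mm at its front edge (5.8–6.9 mm by the image estimates).

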